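Clamp a filter housing with the hand crank

TASK

Stand the square steel filter housing, port up, in the cradle of the crank clamp so that its two wide faces look at the jaws, and let go of it. Then take the crank by its loose sleeve and, gripping the sleeve all the time the crank turns, wind it clockwise (seen from above) until the housing is squeezed firmly and the crank has become clearly heavier to turn; stop there, do not force it, and let go. Leave everything else on the bench where it stands.

Things in the scene. Friction and masses are not known exactly. Their poses are not given: they have to be found in the camera images.
- housing_mid (a point): Centre, half-way up, of the loose filter housing: a square stainless block with a white seam, 50 mm wide along its x, 40 mm thick along its y (the way it is squeezed), 50 mm high, z up, with a port 14 mm across rising 12 mm from the middle of its top; about 0.3 to 0.6 kg. Half-turned it is the same. Starts standing on the bench.
- clamp: The crank clamp, screwed to the bench; origin on the bench under it, z up. Base plate 110 x 310 x 12 mm along its y. At its -y end a grey gearbox 80 mm square, top 112 mm above the bench, with the crank on top; in front of it (+y) the moving jaw; then the cradle and the fixed anvil.
- cradle (a point): Fixed point on the base plate's top face, 12 mm above the bench, midway between two guide rails. Its y is the clamping direction, from the moving jaw to the anvil; z up. The rails run along y, are 8 mm high, inner faces at x = -29 and +29 mm, so the housing stands between them on the plate with 4 mm to spare each side.
- jaw_face (a point): Middle of the moving jaw's flat face, which looks along the cradle's +y. Jaw: steel, 56 mm wide, top 58 mm above the bench. With its middle 25 mm (+y) from this face at the start, the housing always fits between jaw and anvil; winding then pushes it along the plate against the anvil.
- jaw (a joint): Travel of the moving jaw towards the anvil, m. The anvil opposite (56 mm wide, top 58 mm above the bench, black pad that yields about 1 mm per 50 N) is adjustable and not reported: at the start its pad is somewhere from 51 to 69 mm from the jaw face, so where the housing is gripped must be felt.
- crank (a joint): Crank angle, rad, growing clockwise seen from above; 1 rad moves the jaw 3 mm to the anvil. Starts at 1 to 3, grips 3.5 to 10 rad later; stays where left. Turning it free takes about 8 N along the circle at the sleeve; at a firm squeeze (jaw 40 to 160 N) 2 to 7 N more; 10 N more (220 N), some 1.4 rad after the first rise, is forced. At rest friction may hide, but not the rise.
- crank_axis (a point): Point on the crank's vertical axis at the height of the sleeve's middle, 167 mm above the bench. The crank arm is a flat steel bar 22 mm wide, its top 135 mm above the bench.
- sleeve_mid (a point): Middle of the crank's grip sleeve: an upright black ribbed cylinder 24 mm across, 50 mm high (142 to 192 mm above the bench), 65 mm from the crank's axis. It spins freely on its pin, so it can be held from above and carried round the circle without turning the hand. Grip it firmly whenever the crank turns.
- dish_a: a lidded culture dish, 58 mm across, 16 mm high; a bystander, to be left alone (origin at its underside)
- dish_b: a lidded green culture dish, 58 mm across, 16 mm high; a bystander, to be left alone (origin at its underside)
- dish_c: another lidded green culture dish, 58 mm across, 16 mm high; a bystander, to be left alone (origin at its underside)
- bottle: a square capped glass sample bottle, 60 x 60 x 109 mm; a bystander, to be left alone (origin at its underside)
- round_holder: a round stepped steel filter base, 52 mm across, 45 mm high, not the housing; a bystander, to be left alone (origin at its underside)
- beaker: an open glass beaker, 64 mm across, 75 mm high; a bystander, to be left alone (origin at its underside)
- spatula: a flat spatula, 180 mm long, lying on the bench (origin near its middle); a bystander, to be left alone (origin at its underside)
Things that resemble listed ones, but are neither listed nor needed, are in the scene too. What is shaped like the part that bears housing_mid but orange is not meant.

How it is judged:
On the way:
1. the housing stands in the cradle between the jaws and has been let go, before it is squeezed (x of housing_mid in the frame of cradle between -0.008 and 0.008 m and y of housing_mid in the frame of cradle between -0.03 and 0.03 m and z of housing_mid in the frame of cradle between 0.021 and 0.029 m and angle between housing_mid's own z axis and vertical below 0.1 rad and angle between the y axis of housing_mid and the y axis of cradle, either way round below 0.2 rad and contact force between the fingers and housing below 0.1 N and contact force between jaw and housing below 5 N), for 0.2 s.
At the end, for the whole second after the job is handed in: The housing stands upright in the cradle (centred between the rails within 8 mm, on the base plate within 4 mm, its wide faces square to the jaws within 0.2 rad) at rest, and the jaw squeezes it with 40 to 160 N (x of housing_mid in the frame of cradle between -0.008 and 0.008 m and y of housing_mid in the frame of cradle between -0.03 and 0.03 m and z of housing_mid in the frame of cradle between 0.021 and 0.029 m and angle between housing_mid's own z axis and vertical below 0.1 rad and angle between the y axis of housing_mid and the y axis of cradle, either way round below 0.2 rad and contact force between jaw and housing between 40 and 160 N and linear speed of housing below 0.01 m/s); the robot touches nothing.
It fails at once if the jaw squeezes the housing with more than 220 N (contact force between jaw and housing above 220 N).
It fails at once if the crank turns (faster than 0.5 rad/s) while its sleeve is not gripped (less than 10 N on the sleeve) ((velocity of joint crank above 0.5 rad/s or velocity of joint crank below -0.5 rad/s) and contact force between the fingers and sleeve below 10 N).
It fails at once if a bystander is shifted by more than 30 mm (distance of any of dish_a, dish_b, dish_c, bottle, round_holder, beaker, spatula from where it was at the start of the episode above 0.03 m).
It also fails if it takes over 72 s, if anything falls off the work surface, if the arm or the gripper's body presses on something with over 40 N, if the wrist force passes 120 N, or if a joint passes its speed limit or range.

ROBOT

A 6-joint arm with a two-finger parallel gripper is mounted at the origin on the work surface. World frame = base frame: x ahead of the robot, y to its left, z up, the work surface at z = 0. Lengths are in m, angles in rad, forces in N, time in s.
With the tool pointing down it reaches from about 0.425 to 0.95 m from the base axis. Payload 3.5 kg.
Tool frame: the origin (TCP) lies at the very end of the fingers, on their centre line; the grasp point (between the pads) lies 19 mm behind it (grip_depth is the distance from the TCP to the grasp point, in m); x points along the fingers, z is the direction in which the jaws open and shut, and the axes are right-handed (so a half turn about x gives the same grasp; the last joint's range is limited). The gripper opens to 85 mm and grips with 20 to 120 N. Pads are 22 mm wide; open, the fingers measure 114 mm over their backs; the gripper's body (76 mm by 85 mm) begins 54 mm behind the grasp point. The pads swing forward as they close: fully open they stand 13 mm farther back than shut.
Start: joints at [1.023, 0.286, 1.577, -0, 1.279, -0.15], TCP at [0.261, 0.622, 0.231] pointing down, gripper open.
Joint ranges: [-2.77, 2.77], [-0.9, 2.22], [0.21, 2.48], [-1.53, 4.67], [0.24, 2.81], [-2.84, 2.84]. Speed limits (rad/s): [2.79, 2.79, 3.14, 3.14, 3.14, 3.14].

INTERFACE

Orientations are given as a unit quaternion [x, y, z, w].
In Python, from plant import get_state, read_camera, calibration, sign_off, recognise, grip_depth gives the robot as it stands. The module is installed in compiled form; this text tells all that it offers.
- The arm moves only by the tool servo_tool, never from a script. Its argument "deltas" is a list that holds one entry, the list of rows, each a list of 4 numbers: the shift along the world's x, y, z scaled (see below), then the turn about the world's z scaled (see below). In form: [[[tx, ty, tz, spin], ...]]. A call has exactly 5 rows; each row is the pose to reach, as a shift and turn from the pose commanded when the call began; what a row does not reach only later rows make up. The controller multiplies each number of a shift by 10 cm and each number of a turn by 90 degrees. A row lasts 1/10 s, in which the tool goes at most 50 mm and 8.59 degrees, less where a joint would pass 70% of its speed; a pose out of reach is approached as far as the arm can. A call with a number of a shift or a turn outside -1 to 1 is refused whole. A call with a gripper value outside its range is refused whole. "claw" is the gripper's target within -1 to 1 (fully open at 1, half-way at 0, shut at -1), set as the call begins (left out, the last holds). The fingers move at their own pace and stop on an object; "force" is the grip in N (left out, the last holds). Time passes only in rows, so rows that repeat a pose let the fingers close, or fill a call up. It gives the time, the measured TCP pose, the force and the opening at its end, in the units of the state.
- get_state(): the state, without advancing time (a new reading comes with each control period).
- read_camera(name): name is "scene" or "top" or "wrist"; returns the picture (384x512x3 uint8, blue, green, red); there is no depth.
- calibration(name): a dict with "intrinsics" (3x3 intrinsics, pixels), "dist" ([k1, k2, p1, p2, k3] as OpenCV has them; the pictures are not rectified), "R" (3x3) and "t" (3): a world point X has camera coordinates R X + t; the wrist camera has in their place "T_tool_cam" (4x4, takes a point from camera to tool coordinates, whose origin is the TCP and whose axes are the tool frame's). Camera axes: x right, y down, z forward; pixel columns grow to the right and rows downward; lengths in m; the calibration is good to about 2 mm. A picture is of the moment at which its call begins: read the wrist's pose just before it. calibration takes no time and is no camera call.
- sign_off(): hands the job in, once; it reports no verdict.
Trained networks look in the newest picture that a camera, given by its name, has taken for a name from the list of things; names that differ only in an ending like _2 or _b are one class to them, and where a whole thing is asked for, a point or a joint stands for the part that bears it (a point fixed in the world has none). Each returns a list of dicts, best first, with "p" (0 to 1); they miss things now and then, are a little off and sometimes report something else, mostly with a low value. They report only what shows in the picture. A call takes as long as a camera call. They do not tell look-alikes from the thing itself.
- recognise(camera, query): "at" ([x, y, z] in m, in world coordinates, good to about 4 mm: the middle of the surface that is visible of it).
The state is a dict: "time": time; "qpos": joint angles; "dq": joint speeds; "joint_efforts": joint torques, N m; "eef_pos": TCP position; "tcp_rot": TCP orientation; "contact_force": force on the tool from outside, world axes, zero at the start; "wrist_torque": the same for the moment, N m; "opening": opening from 0.0 (shut) to 1.0 (fully open).
Only numpy, scipy, OpenCV 4.12 (cv2) and the standard library are available. Lean on these libraries where they do the work, as an engineer would, in place of code of your own. Each camera call takes 0.05 s, during which the arm holds its last target. There are 200 camera calls.

## Working session

There is one attempt and no reset: what is moved stays moved. The work goes in short steps, Python scripts to look and compute and a tool call to move; the robot and the scene stay as the last step left them, time stands still between calls to the robot, and variables do not carry over. Pictures are saved under pics/ and viewed, about 8 in all and at most 12, crops included, and the job is handed in when it is done.

Besides the shell and the picture viewer there is one more tool, called as a command line: name --argument value ..., lists and objects as JSON in quotes. servo_tool: Moves the arm, as the interface text tells. Its arguments: {"type":"object","properties":{"deltas":{"type":"array"},"claw":{"type":"number"},"force":{"type":"number"}},"required":["deltas"]}

```bash
mkdir -p pics
cat > h.py <<'E'
import numpy as np, cv2
from plant import *
def snap(n,f,crop=None,s=1):
    im=read_camera(n)
    if crop: a,b,c,d=crop; im=im[b:d,a:c]
    if s!=1: im=cv2.resize(im,None,fx=s,fy=s,interpolation=cv2.INTER_CUBIC)
    cv2.imwrite('pics/'+f,im)
def proj(n,X):
    c=calibration(n); r,_=cv2.Rodrigues(np.array(c['R']))
    return cv2.projectPoints(np.array(X,float).reshape(-1,1,3),r,np.array(c['t'],float),np.array(c['intrinsics']),np.array(c['dist']))[0].reshape(-1,2)
def ray(n,uv,z):
    c=calibration(n); p=cv2.undistortPoints(np.array(uv,float).reshape(-1,1,2),np.array(c['intrinsics']),np.array(c['dist'])).reshape(-1,2)
    R=np.array(c['R']);t=np.array(c['t']);C=-R.T@t
    d=np.c_[p,np.ones(len(p))]@R
    return C+d*((z-C[2])/d[:,2])[:,None]
E
python3 - <<'E'
from h import *
a=read_camera('scene');b=read_camera('top')
cv2.imwrite('pics/a.png',a);cv2.imwrite('pics/b.png',b)
for n in ('top','scene'):
  for q in ('housing_mid','clamp','jaw_face','sleeve_mid','crank_axis','cradle'):
    try:
      for r in recognise(n,q)[:4]: print(n,q,np.round(r['at'],3),round(r['p'],2),proj(n,r['at']).round())
    except Exception as e: print(n,q,e)
print(get_state(),grip_depth)
E
```

```text
top housing_mid [0.539 0.314 0.052] 0.74 [[171. 190.]]
top housing_mid [ 0.557 -0.06   0.045] 0.62 [[283. 184.]]
top housing_mid [0.422 0.296 0.052] 0.59 [[176. 225.]]
top housing_mid [0.511 0.225 0.05 ] 0.53 [[197. 198.]]
top clamp [ 0.549 -0.067  0.017] 0.79 [[284. 188.]]
top jaw_face [ 0.553 -0.063  0.046] 0.63 [[283. 186.]]
top jaw_face [ 0.546 -0.066  0.015] 0.56 [[284. 189.]]
top crank_axis [ 0.549 -0.062  0.013] 0.67 [[283. 188.]]
top cradle [ 0.548 -0.066  0.011] 0.83 [[284. 188.]]
scene housing_mid [0.555 0.308 0.045] 0.89 [[356. 210.]]
scene housing_mid [0.525 0.221 0.049] 0.57 [[327. 205.]]
scene housing_mid [0.616 0.405 0.048] 0.57 [[394. 221.]]
scene housing_mid [0.441 0.296 0.041] 0.54 [[343. 183.]]
scene clamp [ 0.568 -0.095  0.019] 0.59 [[226. 236.]]
scene jaw_face [ 0.436 -0.408  0.02 ] 0.71 [[123. 214.]]
scene jaw_face [ 0.562 -0.058  0.046] 0.63 [[238. 227.]]
scene sleeve_mid [ 0.489 -0.12   0.174] 0.5 [[211. 183.]]
scene sleeve_mid [ 0.561 -0.056  0.044] 0.15 [[239. 227.]]
scene crank_axis [ 0.564 -0.101  0.023] 0.9 [[224. 234.]]
scene cradle [ 0.567 -0.096  0.024] 0.95 [[226. 234.]]
{'time': 0.7, 'qpos': array([ 1.02298351e+00,  2.86266919e-01,  1.57665825e+00,  3.60727159e-05,
        1.27856515e+00, -1.50012509e-01]), 'dq': array([ 0.00046003, -0.00072757, -0.00020932,  0.00071687, -0.00017101,
        0.00182734]), 'joint_efforts': array([ 4.75915895e-04, -4.05827343e+01, -2.92854613e+01, -1.00205120e-04,
        4.38731840e-04, -1.09026825e-06]), 'eef_pos': array([0.26146906, 0.62231661, 0.23136959]), 'tcp_rot': array([-0.39131718,  0.5889123 ,  0.39136991,  0.58896755]), 'contact_force': array([-0.0594727 , -0.80406778, -0.78893267]), 'wrist_torque': array([ 0.05201052, -0.02475241, -0.01910486]), 'opening': 0.99926452601255} 0.0187
```

```bash
python3 -c "
import cv2
a=cv2.imread('pics/a.png');b=cv2.imread('pics/b.png')
cv2.imwrite('pics/a1.png',cv2.resize(a[120:330,70:450],None,fx=2.1,fy=2.1,interpolation=2))
cv2.imwrite('pics/b1.png',cv2.resize(b[110:310,120:386],None,fx=3,fy=3,interpolation=2))"
```

```text
(no output)
```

View pics/a1.png

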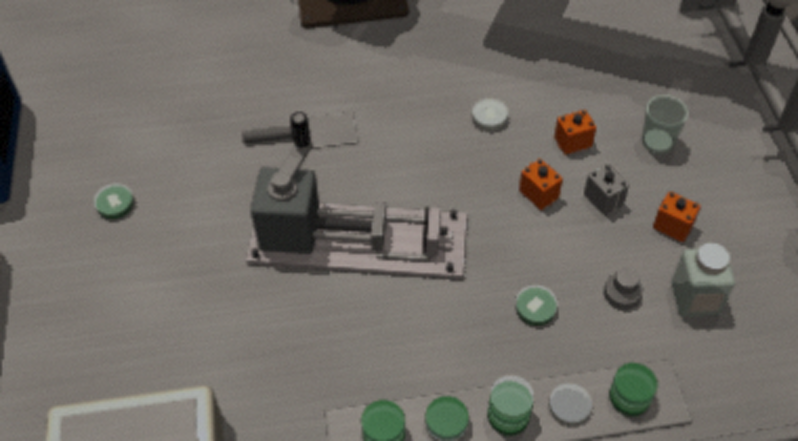

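View pics/b1.png

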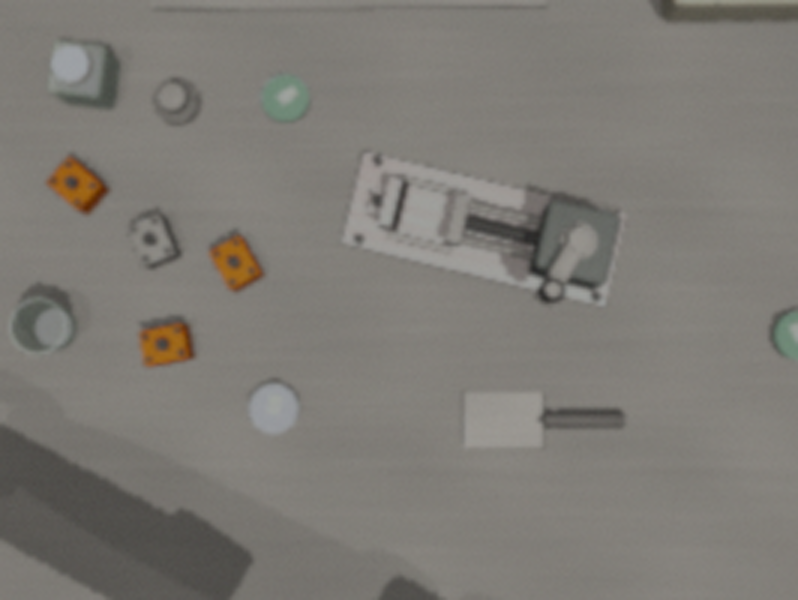

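The views show one grey square housing with a port, at scene crop (606,188) and top crop (153,239), which is full image (171,190). Three orange look-alikes are at top crop (77,184), (236,262) and (166,343). The round steel holder is at (176,100). I choose the grey one at (171,190). The clamp plate corners are at top crop (365,152), (625,212), (605,303) and (345,243), and the sleeve is near (552,290).

Run:
```python
from h import *
f=lambda L:np.array(L)/3.+[120,110]
P=ray('top',f([[365,152],[625,212],[605,303],[345,243]]),.012)
print(P.round(4)); 
m=P.mean(0);y=(P[0]+P[3]-P[1]-P[2])/2;x=(P[0]+P[1]-P[2]-P[3])/2
print('centre',m,'len',np.linalg.norm(y),np.linalg.norm(x),'yaw y',np.degrees(np.arctan2(y[1],y[0])),np.degrees(np.arctan2(x[1],x[0])))
print('sleeve',ray('top',f([[552,290]]),.192),'axis',ray('top',f([[583,239]]),.14))
print('housing top corners',ray('top',f([[131,218],[162,210],[181,255],[150,268]]),.05).round(4),'port',ray('top',f([[150,239]]),.062))
print('jaw back/front',ray('top',f([[467,193],[449,190],[462,243],[445,240],[404,180],[390,176]]),.058).round(4))
b=cv2.imread('pics/b.png')
c1=cv2.resize(b[150:235,140:220],None,fx=4.5,fy=4.5,interpolation=2);c2=cv2.resize(b[150:235,230:335],None,fx=4.5,fy=4.5,interpolation=2)
cv2.imwrite('pics/c.png',np.hstack([c1[:382],c2[:382]])); print(c1.shape,c2.shape)
from scipy.spatial.transform import Rotation as Ro
print(Ro.from_quat(get_state()['tcp_rot']).as_matrix().round(3)); print(calibration('wrist'))
```

```text
[[ 0.6433  0.0783  0.012 ]
 [ 0.5727 -0.2182  0.012 ]
 [ 0.469  -0.1939  0.012 ]
 [ 0.5386  0.1012  0.012 ]]
centre [ 0.55587263 -0.058133    0.012     ] len 0.3040350023066174 0.10680962095816064 yaw y 76.66840279793583 -12.760978688922748
sleeve [[ 0.47457207 -0.11850583  0.192     ]] axis [[ 0.53074062 -0.15612062  0.14      ]]
housing top corners [[0.5644 0.3376 0.05  ]
 [0.5732 0.3033 0.05  ]
 [0.5227 0.2816 0.05  ]
 [0.5084 0.3159 0.05  ]] port [[0.539686   0.31391723 0.062     ]]
jaw back/front [[ 0.5898 -0.0371  0.058 ]
 [ 0.5933 -0.0171  0.058 ]
 [ 0.5341 -0.0312  0.058 ]
 [ 0.5375 -0.0123  0.058 ]
 [ 0.6047  0.0329  0.058 ]
 [ 0.6093  0.0485  0.058 ]]
(382, 360, 3) (382, 472, 3)
[[ 0.    -0.922  0.387]
 [ 0.     0.387  0.922]
 [-1.     0.     0.   ]]
{'intrinsics': array([[275.18554013,   0.        , 254.9247308 ],
       [  0.        , 275.18554013, 191.59257503],
       [  0.        ,   0.        ,   1.        ]]), 'dist': array([-0.05850991,  0.        ,  0.        ,  0.        ,  0.        ]), 'T_tool_cam': array([[-8.51084910e-04, -2.83040677e-01,  9.59107528e-01,
        -1.42518852e-01],
       [ 2.40680073e-03, -9.59105678e-01, -2.83037995e-01,
         7.16080079e-02],
       [ 9.99996741e-01,  2.06749133e-03,  1.49750288e-03,
        -5.17223007e-04],
       [ 0.00000000e+00,  0.00000000e+00,  0.00000000e+00,
         1.00000000e+00]])}
```

View pics/c.png

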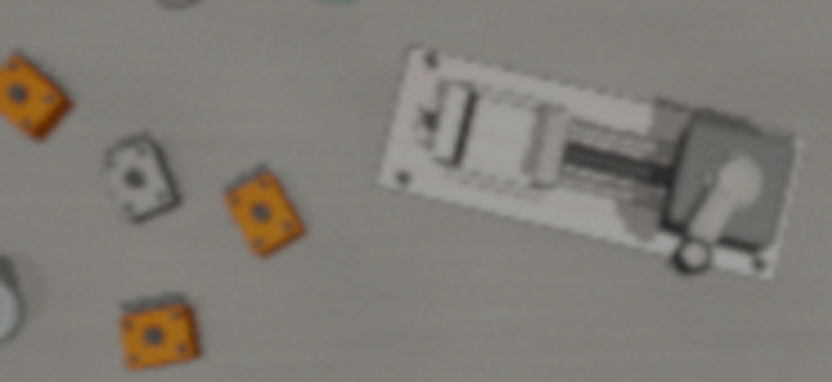

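The crop confirms a grey block with a seam and a dark port, its long side about 20° off world x. I'm moving over it for a wrist measurement.

servo_tool --deltas '[[[0.19,-0.2,0,-0.04],[0.38,-0.4,0,-0.08],[0.57,-0.6,0,-0.12],[0.76,-0.8,0,-0.16],[0.95,-1.0,0,-0.2]]]' --claw 1 --force 60

```text
time: 1.2
eef_pos: [0.3571, 0.5215, 0.2315]
tcp_rot: [-0.294, 0.643, 0.294, 0.643]
contact_force: [-0.5, 0.6, -0.4]
opening: 1.001
```

servo_tool --deltas '[[[0.18,-0.2,0,-0.04],[0.36,-0.4,0,-0.08],[0.54,-0.6,0,-0.12],[0.72,-0.8,0,-0.16],[0.9,-1.0,0,-0.2]]]'

```text
time: 1.7
eef_pos: [0.4471, 0.4214, 0.2315]
tcp_rot: [-0.189, 0.681, 0.189, 0.681]
contact_force: [-0.2, 0.2, -0.5]
opening: 0.998
```

servo_tool --deltas '[[[0.23,-0.27,-0.2,-0.03],[0.46,-0.54,-0.4,-0.06],[0.69,-0.8,-0.6,-0.09],[0.93,-1.0,-0.7,-0.1],[0.93,-1.0,-0.7,-0.1]]]'

```text
time: 2.2
eef_pos: [0.5409, 0.3192, 0.1591]
tcp_rot: [-0.135, 0.695, 0.134, 0.693]
contact_force: [-0.8, -0.9, 0.4]
opening: 1.002
```

```bash
cat >> h.py <<'E'
from scipy.spatial.transform import Rotation as Ro
def wpose(s):
    T=np.eye(4);T[:3,:3]=Ro.from_quat(s['tcp_rot']).as_matrix();T[:3,3]=s['eef_pos']
    return T@calibration('wrist')['T_tool_cam']
def wray(T,uv,z):
    c=calibration('wrist');p=cv2.undistortPoints(np.array(uv,float).reshape(-1,1,2),c['intrinsics'],c['dist']).reshape(-1,2)
    d=np.c_[p,np.ones(len(p))]@T[:3,:3].T
    return T[:3,3]+d*((z-T[2,3])/d[:,2])[:,None]
def wproj(T,X):
    c=calibration('wrist');M=np.linalg.inv(T);r,_=cv2.Rodrigues(M[:3,:3])
    return cv2.projectPoints(np.array(X,float).reshape(-1,1,3),r,M[:3,3],c['intrinsics'],c['dist'])[0].reshape(-1,2)
E
python3 - <<'E'
from h import *
s=get_state();T=wpose(s);np.save('T1.npy',T)
im=read_camera('wrist');cv2.imwrite('pics/w1.png',im)
for r in recognise('wrist','housing_mid')[:3]: print(np.round(r['at'],4),r['p'],wproj(T,r['at']))
z=s['tcp_rot'];print(Ro.from_quat(z).as_matrix()[:,2])
E
```

```text
[0.519  0.2341 0.0508] 0.7 [[204.03328357 255.08601149]]
[0.6027 0.4042 0.0531] 0.7 [[355.13075296 129.80957595]]
[0.4274 0.3069 0.048 ] 0.68 [[137.85920769 155.92693421]]
[ 0.92747272  0.37387894 -0.00298237]
```

View pics/w1.png

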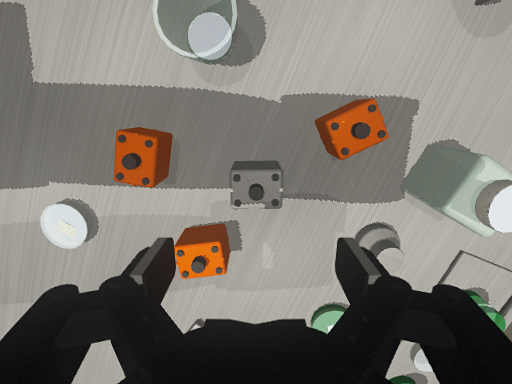

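The wrist picture shows the grey housing at (256,190), nearly square to the view, with its top face from about (231,178) to (282,208). The orange look-alikes are at (142,157), (202,252) and (352,128).

Run:
```python
from h import *
T=np.load('T1.npy')
im=cv2.imread('pics/w1.png')
q=wray(T,[[256,191.5]],.062)[0];print('port',q)
for yaw,c in ((22,(0,255,255)),):
  pass
def box(y,ctr):
  a=np.radians(y);ex=np.array([np.cos(a),np.sin(a),0]);ey=np.array([-ex[1],ex[0],0])
  return np.array([ctr+sx*.025*ex+sy*.02*ey+[0,0,z] for z in (.05,0) for sx,sy in((-1,-1),(1,-1),(1,1),(-1,1))])
big=cv2.resize(im[145:225,215:300],None,fx=7,fy=7,interpolation=2)
ctr=np.array([q[0],q[1],0])
f=lambda p:((p-[215,145]+.5)*7).astype(int)
P=wproj(T,box(22,ctr));print(P.round(1))
cv2.polylines(big,[f(P[:4])],True,(0,255,255),1);cv2.polylines(big,[f(P[4:])],True,(255,255,0),1)
cv2.imwrite('pics/w1c.png',big)
```

```text
port [0.54146854 0.32023766 0.062     ]
[[230.2 207.7]
 [281.7 207.8]
 [282.9 167.3]
 [229.2 167.2]
 [234.  192.9]
 [277.7 193. ]
 [278.6 158.3]
 [233.3 158.2]]
```

View pics/w1c.png

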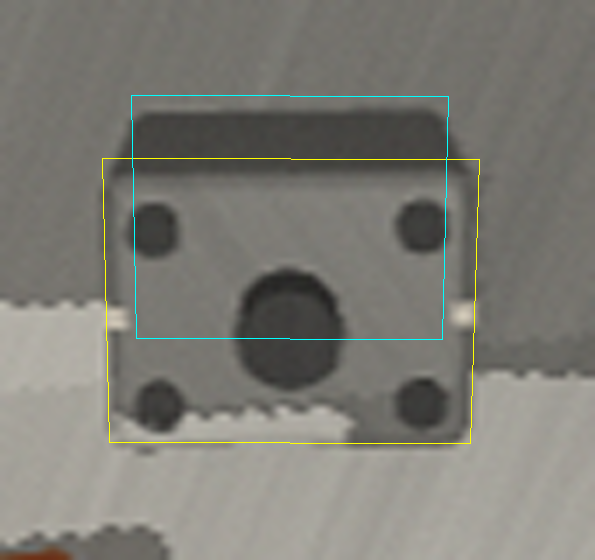

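servo_tool --deltas '[[[0,0,-0.2,0.01],[0,0,-0.4,0.01],[0,0,-0.6,0.01],[0,0,-0.8,0.01],[0,0,-1.0,0.01]]]'

```text
time: 2.8
eef_pos: [0.539, 0.3239, 0.0618]
tcp_rot: [-0.142, 0.692, 0.143, 0.693]
contact_force: [-0.5, -0.7, -0.5]
opening: 1.004
```

servo_tool --deltas '[[[0,0,-0.15,0],[0,0,-0.3,0],[0,0,-0.44,0],[0,0,-0.44,0],[0,0,-0.44,0]]]'

```text
time: 3.3
eef_pos: [0.5395, 0.3224, 0.0173]
tcp_rot: [-0.142, 0.693, 0.142, 0.693]
contact_force: [0.9, 0.4, 0.5]
opening: 0.997
```

servo_tool --deltas '[[[0,0,0,0],[0,0,0,0],[0,0,0,0],[0,0,0,0],[0,0,0,0]]]' --claw -1 --force 60

```text
time: 3.8
eef_pos: [0.5405, 0.3227, 0.0186]
tcp_rot: [-0.141, 0.692, 0.142, 0.694]
contact_force: [0.3, 0.4, 3.7]
opening: 0.575
```

servo_tool --deltas '[[[0,0,0,0],[0,0,0,0],[0,0,0,0],[0,0,0,0],[0,0,0,0]]]'

```text
time: 4.3
eef_pos: [0.5405, 0.3227, 0.0186]
tcp_rot: [-0.141, 0.692, 0.142, 0.694]
contact_force: [1.1, -0.4, 5.5]
opening: 0.573
```

Gripped: opening 0.573, about 49 mm. Next I lift and travel to a viewpoint over the clamp, turning the housing on the way.

servo_tool --deltas '[[[0,0,0.2,0],[0,0,0.4,0],[0,0,0.6,0],[0,0,0.8,0],[0,0,1.0,0]]]'

```text
time: 4.8
eef_pos: [0.5374, 0.3215, 0.1153]
tcp_rot: [-0.142, 0.695, 0.141, 0.691]
contact_force: [-0.1, 0.3, -3.7]
opening: 0.575
```

servo_tool --deltas '[[[0,-0.2,0.2,-0.04],[0,-0.4,0.4,-0.08],[0,-0.6,0.6,-0.12],[0,-0.8,0.8,-0.16],[0,-1.0,1.0,-0.2]]]'

```text
time: 5.3
eef_pos: [0.5376, 0.2212, 0.2152]
tcp_rot: [-0.031, 0.708, 0.03, 0.705]
contact_force: [0.3, -0.7, -3.9]
opening: 0.576
```

servo_tool --deltas '[[[0,-0.2,0.06,-0.04],[0,-0.4,0.12,-0.08],[0,-0.6,0.18,-0.12],[0,-0.8,0.24,-0.16],[0,-1.0,0.3,-0.2]]]'

```text
time: 5.8
eef_pos: [0.5377, 0.1214, 0.2447]
tcp_rot: [0.08, 0.704, -0.081, 0.701]
contact_force: [-0.6, 0.1, -3.4]
opening: 0.576
```

servo_tool --deltas '[[[0.03,-0.2,0,0],[0.06,-0.4,0,0],[0.1,-0.6,0,0],[0.14,-0.8,0,0],[0.17,-1.0,0,0]]]'

```text
time: 6.3
eef_pos: [0.5549, 0.0217, 0.2445]
tcp_rot: [0.079, 0.705, -0.079, 0.701]
contact_force: [0.1, -0.5, -3.4]
opening: 0.573
```

servo_tool --deltas '[[[0,-0.2,0,0],[0,-0.4,0,0],[0,-0.7,0,0],[0,-0.7,0,0],[0,-0.7,0,0]]]'

```text
time: 6.8
eef_pos: [0.5552, -0.0477, 0.245]
tcp_rot: [0.08, 0.704, -0.079, 0.701]
contact_force: [0.2, -0.1, -3.9]
opening: 0.574
```

Run:
```python
from h import *
s=get_state();T=wpose(s);np.save('T2.npy',T);print(s['time'],s['eef_pos'],s['opening'],Ro.from_quat(s['tcp_rot']).as_matrix()[:,2])
im=read_camera('wrist');cv2.imwrite('pics/w2.png',im)
for q in ('jaw_face','cradle','sleeve_mid','crank_axis','clamp'):
  for r in recognise('wrist',q)[:2]: print(q,np.round(r['at'],4),r['p'],wproj(T,r['at']).round())
cv2.imwrite('pics/w2b.png',cv2.resize(im,None,fx=1.55,fy=1.55,interpolation=2))
```

```text
6.8 [ 0.55516828 -0.04774693  0.245048  ] 0.5736093773970867 [ 0.97445265 -0.22454639 -0.00457638]
jaw_face [ 0.5539 -0.0485  0.0455] 0.55 [[254. 170.]]
cradle [ 0.5657 -0.0067  0.0089] 0.83 [[256. 133.]]
sleeve_mid [ 0.5521 -0.0443  0.2733] 0.59 [[246. 263.]]
crank_axis [ 0.5672 -0.0076  0.0108] 0.58 [[257. 134.]]
clamp [ 0.567  -0.0042  0.0129] 0.94 [[257. 132.]]
```

View pics/w2b.png

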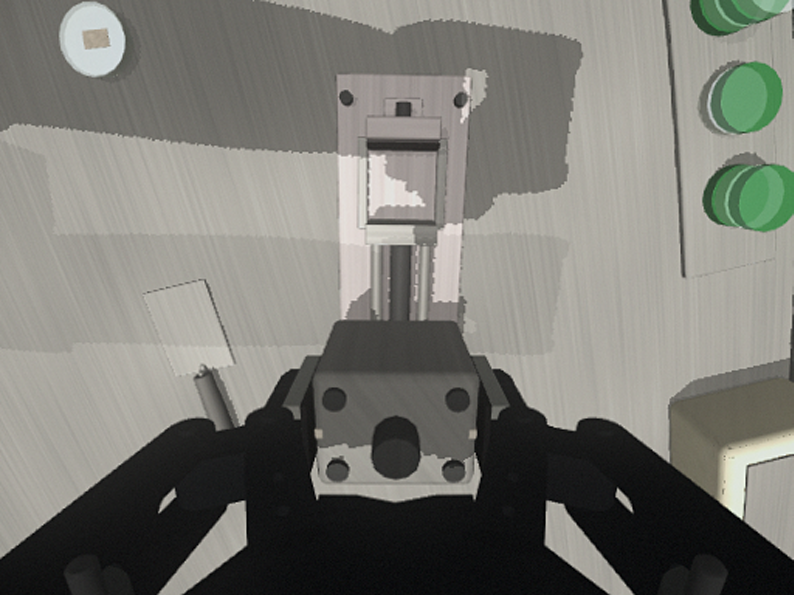

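The view shows the clamp's cradle between rails at columns 368 and 436. The jaw front edge is at row 226, the anvil pad at row 139–150, and the far plate corners at (338,75) and (474,77). The housing is held square, with its port at (396,447).

```bash
cat > m.py <<'E'
from h import *
T=np.load('T2.npy');k=1.55
w=lambda L,z:wray(T,np.array(L)/k,z)
R=w([[368,152],[368,219],[436,152],[436,219]],.012)
E
python3 - <<'E'
from m import *
pr=lambda n,a:print(n,a.round(4).tolist())
pr('plate far',w([[338,75],[474,77]],.012)); pr('plate sides',w([[342,315],[461,318]],.012))
pr('rail outer top',w([[358,140],[361,228],[447,140],[444,228]],.020))
pr('rail inner foot',R)
pr('jaw top front',w([[366,226],[437,226]],.058)); pr('jaw foot',w([[369,219],[434,219]],.012))
pr('anvil top',w([[367,139],[440,139]],.058)); pr('pad foot',w([[370,150],[437,150]],.012))
A=w([[338,75],[474,77]],.012);print('x yaw',np.degrees(np.arctan2(*(A[1]-A[0])[1::-1])),'width',np.linalg.norm(A[1]-A[0]))
pr('port',w([[396,450]],.2884)); pr('screws',w([[334,400],[457,400],[337,470],[454,470]],.2764)); 
pr('topfront',w([[318,373],[475,373],[320,484],[474,484]],.2764)); 
pr('seam',w([[319,434],[473,434]],.2764))
print(get_state()['eef_pos'])
E
```

```text
plate far [[0.5425, 0.1071, 0.012], [0.6494, 0.0812, 0.012]]
plate sides [[0.4938, -0.0917, 0.012], [0.6013, -0.119, 0.012]]
rail outer top [[0.5466, 0.0538, 0.02], [0.5316, -0.0166, 0.02], [0.6175, 0.0376, 0.02], [0.6012, -0.0324, 0.02]]
rail inner foot [[0.5519, 0.0432, 0.012], [0.5386, -0.0112, 0.012], [0.6076, 0.0306, 0.012], [0.5965, -0.0243, 0.012]]
jaw top front [[0.5399, -0.012, 0.058], [0.5932, -0.0241, 0.058]]
jaw foot [[0.5395, -0.0114, 0.012], [0.5948, -0.0239, 0.012]]
anvil top [[0.5559, 0.0496, 0.058], [0.608, 0.0378, 0.058]]
pad foot [[0.5539, 0.0444, 0.012], [0.6088, 0.032, 0.012]]
x yaw -13.590058985009598 width 0.11005429124957866
port [[0.5558, -0.0493, 0.2884]]
screws [[0.5398, -0.037, 0.2764], [0.5751, -0.0449, 0.2764], [0.5341, -0.0611, 0.2764], [0.5698, -0.0691, 0.2764]]
topfront [[0.5376, -0.0275, 0.2764], [0.5817, -0.0375, 0.2764], [0.5274, -0.0652, 0.2764], [0.575, -0.0758, 0.2764]]
seam [[0.5323, -0.0473, 0.2764], [0.5777, -0.0575, 0.2764]]
[ 0.55630989 -0.04689109  0.24708259]
```

servo_tool --deltas '[[[0.04,0.12,0,-0.01],[0.08,0.24,0,-0.01],[0.12,0.36,-0.1,-0.01],[0.16,0.48,-0.3,-0.01],[0.185,0.605,-0.5,-0.01]]]'

```text
time: 7.6
eef_pos: [0.5754, 0.0141, 0.1966]
tcp_rot: [0.085, 0.702, -0.085, 0.702]
contact_force: [0.5, -0.4, -2.4]
opening: 0.573
```

servo_tool --deltas '[[[0,0,-0.2,0],[0,0,-0.4,0],[0,0,-0.6,0],[0,0,-0.8,0],[0,0,-1.0,0]]]'

```text
time: 8.1
eef_pos: [0.5748, 0.0138, 0.0958]
tcp_rot: [0.084, 0.702, -0.084, 0.702]
contact_force: [0.6, -0.4, -3.9]
opening: 0.575
```

servo_tool --deltas '[[[0,0,0,0],[0,0,0,0],[0,0,0,0],[0,0,0,0],[0,0,0,0]]]'

```text
time: 8.6
eef_pos: [0.5757, 0.0127, 0.0986]
tcp_rot: [0.085, 0.701, -0.085, 0.703]
contact_force: [-0.6, -0.3, -3.1]
opening: 0.574
```

Run:
```python
from h import *
s=get_state();T=wpose(s);np.save('T3.npy',T);print(s['time'],s['eef_pos'],s['opening'],Ro.from_quat(s['tcp_rot']).as_matrix()[:,2])
im=read_camera('wrist');cv2.imwrite('pics/w3.png',im)
cv2.imwrite('pics/w3b.png',cv2.resize(im[60:384,100:412],None,fx=1.85,fy=1.85,interpolation=2))
```

```text
8.6 [0.5757203  0.0127412  0.09856673] 0.5736203149084627 [ 0.97118933 -0.23829878  0.00223099]
```

View pics/w3b.png

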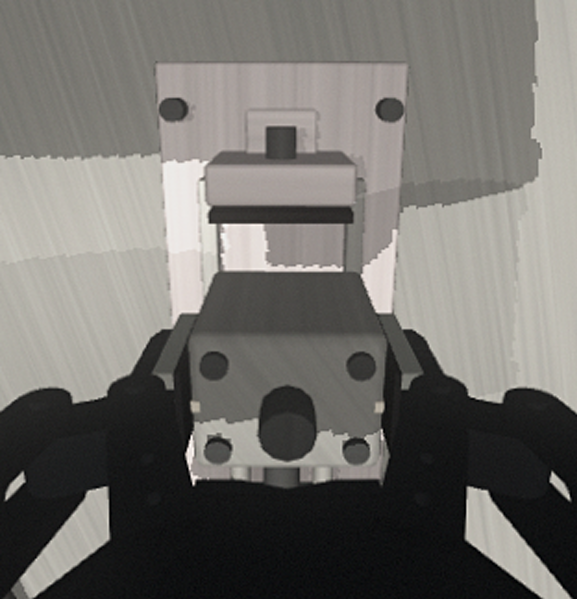

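The housing is held over the cradle, its centre at column 287 while the clamp's centreline is at 282, so about 2 mm to +x. The pad's upper edge is at row 207 and the housing's front lower edge at row 271.

Run:
```python
from h import *
T=np.load('T3.npy');w=lambda L,z:wray(T,np.array(L)/1.85+[100,60],z)
ex=np.array([.972,-.235,0]);ey=np.array([.235,.972,0])
def p(n,L,z):
  a=w(L,z);print(n,[(round(q@ex*1e3,1),round(q@ey*1e3,1)) for q in a])
p('pad top',[[209,207],[353,207]],.058);p('pad foot',[[209,222],[353,222]],.012)
p('rail in',[[220,265],[346,265],[220,225],[346,225]],.012);p('plate',[[156,62],[408,62],[172,310],[392,310]],.012)
p('hs front bottom',[[211,273],[363,273]],.080);p('hs front top',[[192,334],[382,334]],.130);p('screws',[[213,366],[361,366],[217,450],[357,450]],.130)
```

```text
pad top [(np.float64(528.7), np.float64(179.2)), (np.float64(581.6), np.float64(179.2))]
pad foot [(np.float64(521.3), np.float64(162.1)), (np.float64(588.1), np.float64(162.0))]
rail in [(np.float64(525.6), np.float64(141.1)), (np.float64(585.5), np.float64(141.0)), (np.float64(526.4), np.float64(160.7)), (np.float64(584.9), np.float64(160.6))]
plate [(np.float64(501.4), np.float64(232.9)), (np.float64(609.5), np.float64(232.8)), (np.float64(501.1), np.float64(117.8)), (np.float64(608.9), np.float64(117.6))]
hs front bottom [(np.float64(531.7), np.float64(161.4)), (np.float64(582.8), np.float64(161.3))]
hs front top [(np.float64(534.2), np.float64(163.7)), (np.float64(580.0), np.float64(163.6))]
screws [(np.float64(538.9), np.float64(155.0)), (np.float64(575.3), np.float64(154.9)), (np.float64(538.8), np.float64(130.2)), (np.float64(575.4), np.float64(130.0))]
```

servo_tool --deltas '[[[-0.017,0.004,-0.15,0],[-0.017,0.004,-0.3,0],[-0.017,0.004,-0.45,0],[-0.017,0.004,-0.6,0],[-0.017,0.004,-0.66,0]]]'

```text
time: 9.15
eef_pos: [0.5716, 0.0134, 0.0306]
tcp_rot: [0.085, 0.704, -0.085, 0.7]
contact_force: [-15.4, 2.0, 30.8]
opening: 0.575
```

servo_tool --deltas '[[[0,0,-0.01,0],[0,0,-0.015,0],[0,0,-0.02,0],[0,0,-0.02,0],[0,0,-0.02,0]]]'

```text
time: 9.65
eef_pos: [0.572, 0.0134, 0.0307]
tcp_rot: [0.085, 0.704, -0.085, 0.7]
contact_force: [-9.4, 1.3, 10.8]
opening: 0.577
```

servo_tool --deltas '[[[-0.01,0.0,0,0],[-0.015,0.004,0,0],[-0.02,0.005,0,0],[-0.02,0.005,0,0],[-0.02,0.005,0,0]]]'

```text
time: 10.15
eef_pos: [0.5719, 0.0134, 0.0305]
tcp_rot: [0.085, 0.702, -0.085, 0.702]
contact_force: [-4.0, -0.2, 6.3]
opening: 0.574
```

Run:
```python
from h import *
s=get_state();T=wpose(s);np.save('T4.npy',T);print(s['time'],s['eef_pos'],s['contact_force'],s['wrist_torque'])
im=read_camera('wrist');cv2.imwrite('pics/w4.png',im)
cv2.imwrite('pics/w4b.png',cv2.resize(im[80:324,120:392],None,fx=2.4,fy=2.4,interpolation=2))
```

```text
10.15 [0.57189016 0.01337474 0.03054585] [-3.97201926 -0.17752278  6.25319351] [-0.10263175  0.4707319  -0.04725151]
```

View pics/w4b.png

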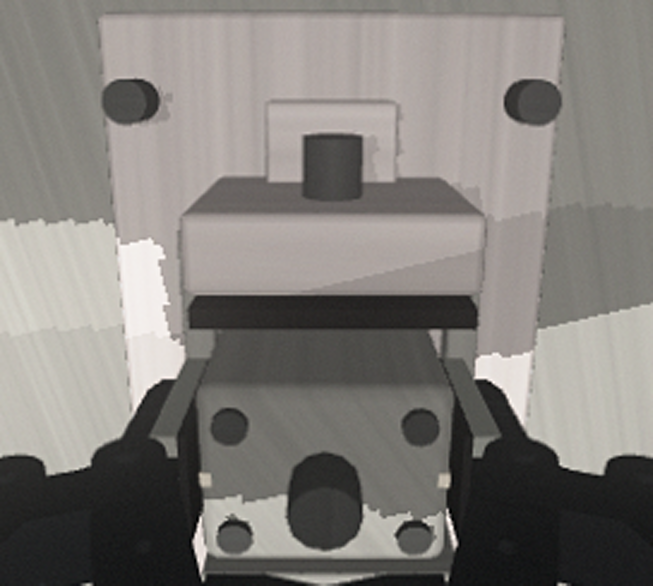

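The housing sits between jaw and anvil, about 2 mm off the centreline to -x (325 against 332), square, and at seated height. I'm releasing it and rising.

servo_tool --deltas '[[[0,0,0,0],[0,0,0,0],[0,0,0,0],[0,0,0,0],[0,0,0,0]]]' --claw 1

```text
time: 10.7
eef_pos: [0.5713, 0.0137, 0.0292]
tcp_rot: [0.085, 0.702, -0.085, 0.702]
contact_force: [-0.4, 0.5, 0.8]
opening: 0.999
```

servo_tool --deltas '[[[0,0,0.1,0],[0,0,0.3,0],[0,0,0.5,0],[0,0,0.75,0],[0,0,1.0,0]]]'

```text
time: 11.2
eef_pos: [0.5712, 0.0137, 0.1309]
tcp_rot: [0.085, 0.702, -0.085, 0.702]
contact_force: [1.2, 0.3, -0.5]
opening: 0.998
```

servo_tool --deltas '[[[0,-0.2,0.2,0],[0,-0.4,0.4,0],[0,-0.6,0.6,0],[0,-0.8,0.8,0],[0,-1.0,1.0,0]]]'

```text
time: 11.7
eef_pos: [0.5711, -0.087, 0.2311]
tcp_rot: [0.085, 0.702, -0.085, 0.702]
contact_force: [-0.2, 0.1, 0.4]
opening: 1.001
```

servo_tool --deltas '[[[-0.1,-0.2,0.1,0],[-0.2,-0.4,0.2,0],[-0.3,-0.6,0.3,0],[-0.4,-0.8,0.4,0],[-0.4,-0.8,0.4,0]]]'

```text
time: 12.2
eef_pos: [0.5312, -0.1685, 0.272]
tcp_rot: [0.085, 0.701, -0.087, 0.703]
contact_force: [0.6, 0.4, -0.1]
opening: 1.004
```

Run:
```python
from h import *
s=get_state();T=wpose(s);np.save('T5.npy',T);print(s['time'],s['eef_pos'],s['opening'])
im=read_camera('wrist');cv2.imwrite('pics/w5.png',im)
for q in ('sleeve_mid','crank_axis','housing_mid'):
  for r in recognise('wrist',q)[:2]: print(q,np.round(r['at'],4),r['p'],wproj(T,r['at']).round())
cv2.imwrite('pics/w5b.png',cv2.resize(im,None,fx=1.55,fy=1.55,interpolation=2))
```

```text
12.2 [ 0.53115827 -0.16852407  0.27203967] 1.003630703010679
sleeve_mid [ 0.4892 -0.1107  0.1874] 0.81 [[187. 143.]]
crank_axis [ 0.5437 -0.0997  0.0467] 0.7 [[251. 112.]]
housing_mid [ 0.5661 -0.0017  0.0596] 0.72 [[249.  23.]]
```

View pics/w5b.png

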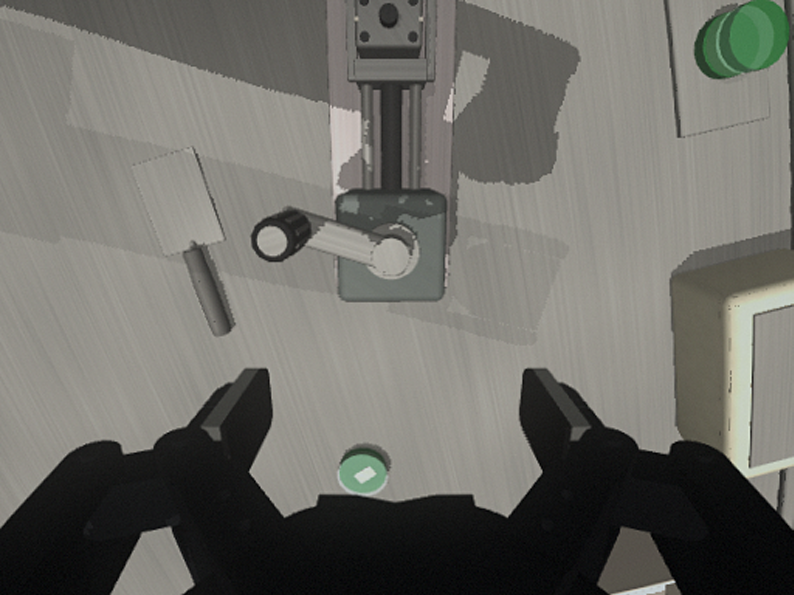

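The housing stands upright in the cradle at (388,14). The sleeve's white top is at (272,241), the hub at (390,257), and the gearbox top spans (337,197)–(445,300).

Run:
```python
from h import *
T=np.load('T5.npy');w=lambda L,z:wray(T,np.array(L)/1.55,z)
G=w([[338,206],[443,206],[445,300],[339,301]],.112);print('gear',G.round(4).tolist(),G.mean(0))
ex=np.array([.972,-.235,0]);ey=np.array([.235,.972,0]);print([(q@ex,q@ey) for q in G])
for z in (.135,.145,.15): print('hub',z,w([[389,257]],z))
for z in (.188,.192,.196): print('sleeve',z,w([[272,241]],z))
```

```text
gear [[0.5051, -0.1123, 0.112], [0.5763, -0.1299, 0.112], [0.5634, -0.1973, 0.112], [0.4868, -0.1792, 0.112]] [ 0.53288395 -0.15467964  0.112     ]
[(np.float64(0.5173642722011371), np.float64(0.009521688817721268)), (np.float64(0.5906398361229758), np.float64(0.009184248020732288)), (np.float64(0.593949312732591), np.float64(-0.05941338716883425)), (np.float64(0.5152982314316243), np.float64(-0.05977607006284797))]
hub 0.135 [[ 0.53219196 -0.15162753  0.135     ]]
hub 0.145 [[ 0.53276474 -0.14974066  0.145     ]]
hub 0.15 [[ 0.53305114 -0.14879723  0.15      ]]
sleeve 0.188 [[ 0.47653829 -0.11806293  0.188     ]]
sleeve 0.192 [[ 0.47780416 -0.11772444  0.192     ]]
sleeve 0.196 [[ 0.47907003 -0.11738596  0.196     ]]
```

Axis at about (0.5343, -0.1502), sleeve at (0.478, -0.1177), and the radius comes out at 65.2 mm, which agrees with the description. I'll approach with the jaws opening radially, so closing them can't push the crank round.

servo_tool --deltas '[[[-0.1,0.1,0,-0.05],[-0.2,0.2,0,-0.1],[-0.35,0.35,0,-0.15],[-0.53,0.48,0,-0.18],[-0.53,0.48,0,-0.18]]]' --claw 0.2 --force 90

```text
time: 12.9
eef_pos: [0.4771, -0.1161, 0.2686]
tcp_rot: [0.182, 0.684, -0.182, 0.683]
contact_force: [0.1, -0.6, -0.2]
opening: 0.599
```

servo_tool --deltas '[[[0,0,0,0],[0,0,0,0],[0,0,0,0],[0,0,0,0],[0,0,0,0]]]'

```text
time: 13.4
eef_pos: [0.4785, -0.1186, 0.2692]
tcp_rot: [0.183, 0.683, -0.183, 0.683]
contact_force: [-0.3, -0.3, 0.4]
opening: 0.597
```

Run:
```python
from h import *
s=get_state();T=wpose(s);np.save('T6.npy',T);print(s['time'],s['eef_pos'],s['opening'],Ro.from_quat(s['tcp_rot']).as_matrix()[:,2])
im=read_camera('wrist')
cv2.imwrite('pics/w6b.png',cv2.resize(im,None,fx=1.55,fy=1.55,interpolation=2))
for r in recognise('wrist','sleeve_mid')[:2]: print(np.round(r['at'],4),r['p'])
```

```text
13.4 [ 0.47847546 -0.11858877  0.26919198] 0.5968743048998081 [ 8.65990109e-01 -5.00061043e-01 -2.89530746e-04]
[ 0.4836 -0.1088  0.1906] 0.89
[ 0.554  -0.0563  0.0441] 0.62
```

View pics/w6b.png

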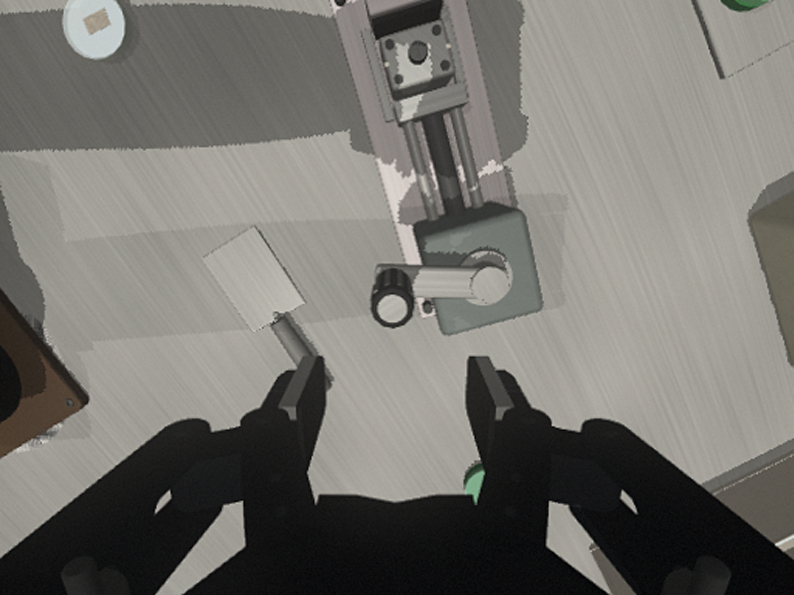

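The sleeve top is at (392,307), centred between the fingers (column 395). The hub is at (489,285), and the housing stands upright at (418,52).

Run:
```python
from h import *
T=np.load('T6.npy');w=lambda L,z:wray(T,np.array(L)/1.55,z)
s=w([[392,307]],.192)[0];h=w([[489,284]],.145)[0];print(s,h,np.linalg.norm((s-h)[:2]))
G=w([[440,334],[541,309]],.112);print(G)
```

```text
[ 0.47810175 -0.11696768  0.192     ] [ 0.53257521 -0.14757181  0.145     ] 0.0624817592601778
[[ 0.48543932 -0.17530557  0.112     ]
 [ 0.56006158 -0.19540343  0.112     ]]
```

servo_tool --deltas '[[[0,0.01,-0.2,0],[0,0.01,-0.4,0],[0,0.01,-0.6,0],[0,0.01,-0.8,0],[0,0.01,-1.0,0]]]'

```text
time: 14.0
eef_pos: [0.4783, -0.1174, 0.1687]
tcp_rot: [0.183, 0.683, -0.183, 0.683]
contact_force: [-0.3, 0.4, -1.0]
opening: 0.599
```

servo_tool --deltas '[[[0,0,-0.1,0],[0,0,-0.18,0],[0,0,-0.18,0],[0,0,-0.18,0],[0,0,-0.18,0]]]'

```text
time: 14.5
eef_pos: [0.479, -0.1177, 0.1525]
tcp_rot: [0.183, 0.682, -0.183, 0.684]
contact_force: [0.2, 0.4, -0.2]
opening: 0.602
```

servo_tool --deltas '[[[0,0,0,0],[0,0,0,0],[0,0,0,0],[0,0,0,0],[0,0,0,0]]]' --claw -1 --force 90

```text
time: 15.0
eef_pos: [0.4773, -0.1167, 0.1523]
tcp_rot: [0.183, 0.684, -0.183, 0.682]
contact_force: [-6.0, 1.9, 6.0]
opening: 0.257
```

servo_tool --deltas '[[[0,0,0,0],[0,0,0,0],[0,0,0,0],[0,0,0,0],[0,0,0,0]]]'

```text
time: 15.5
eef_pos: [0.4773, -0.1167, 0.1524]
tcp_rot: [0.183, 0.684, -0.183, 0.682]
contact_force: [-5.6, 3.7, 5.7]
opening: 0.263
```

Gripped, with the opening at 0.26 (22 mm). I'm computing the circle shifts for each chunk.

Run:
```python
import numpy as np
t0=np.arctan2(.0333,-.0567);R=.065
f=lambda a:np.array([np.cos(t0-a),np.sin(t0-a)])*R*10
def chunk(a,d):
  print(round(a,2),[[*(f(a+d*i)-f(a)).round(3).tolist(),0,0] for i in range(1,6)],'tang',np.array([np.sin(t0-a-5*d),-np.cos(t0-a-5*d)]).round(2))
for k in range(5): chunk(k*1.,.2)
for k in range(14): chunk(5+k*.4,.08)
```

```text
0.0 [[0.077, 0.105, 0, 0], [0.172, 0.192, 0, 0], [0.284, 0.259, 0, 0], [0.406, 0.302, 0, 0], [0.535, 0.32, 0, 0]] tang [1.   0.04]
1.0 [[0.13, -0.008, 0, 0], [0.255, -0.041, 0, 0], [0.371, -0.099, 0, 0], [0.474, -0.178, 0, 0], [0.558, -0.277, 0, 0]] tang [ 0.57 -0.82]
2.0 [[0.063, -0.113, 0, 0], [0.103, -0.237, 0, 0], [0.117, -0.366, 0, 0], [0.106, -0.495, 0, 0], [0.069, -0.619, 0, 0]] tang [-0.38 -0.93]
3.0 [[-0.061, -0.115, 0, 0], [-0.144, -0.215, 0, 0], [-0.244, -0.296, 0, 0], [-0.359, -0.357, 0, 0], [-0.484, -0.393, 0, 0]] tang [-0.98 -0.18]
4.0 [[-0.129, -0.011, 0, 0], [-0.258, 0.005, 0, 0], [-0.381, 0.045, 0, 0], [-0.494, 0.11, 0, 0], [-0.592, 0.195, 0, 0]] tang [-0.68  0.73]
5.0 [[-0.034, 0.039, 0, 0], [-0.065, 0.081, 0, 0], [-0.092, 0.126, 0, 0], [-0.116, 0.172, 0, 0], [-0.135, 0.22, 0, 0]] tang [-0.34  0.94]
5.4 [[-0.016, 0.049, 0, 0], [-0.028, 0.1, 0, 0], [-0.036, 0.151, 0, 0], [-0.04, 0.203, 0, 0], [-0.039, 0.255, 0, 0]] tang [0.05 1.  ]
5.8 [[0.005, 0.052, 0, 0], [0.013, 0.103, 0, 0], [0.026, 0.153, 0, 0], [0.043, 0.203, 0, 0], [0.063, 0.25, 0, 0]] tang [0.43 0.9 ]
6.2 [[
[... 812 characters left out ...]
13, -0.05, 0, 0], [0.022, -0.102, 0, 0], [0.027, -0.153, 0, 0], [0.028, -0.205, 0, 0], [0.024, -0.257, 0, 0]] tang [-0.11 -0.99]
9.0 [[-0.008, -0.051, 0, 0], [-0.019, -0.102, 0, 0], [-0.035, -0.152, 0, 0], [-0.054, -0.2, 0, 0], [-0.078, -0.246, 0, 0]] tang [-0.48 -0.87]
9.4 [[-0.027, -0.044, 0, 0], [-0.057, -0.087, 0, 0], [-0.091, -0.126, 0, 0], [-0.128, -0.163, 0, 0], [-0.168, -0.196, 0, 0]] tang [-0.79 -0.62]
9.8 [[-0.042, -0.03, 0, 0], [-0.087, -0.057, 0, 0], [-0.133, -0.081, 0, 0], [-0.181, -0.1, 0, 0], [-0.231, -0.116, 0, 0]] tang [-0.97 -0.26]
10.2 [[-0.051, -0.012, 0, 0], [-0.102, -0.019, 0, 0], [-0.154, -0.022, 0, 0], [-0.206, -0.022, 0, 0], [-0.258, -0.017, 0, 0]] tang [-0.99  0.14]
```

servo_tool --deltas '[[[0.077,0.105,0,0],[0.172,0.192,0,0],[0.284,0.259,0,0],[0.406,0.302,0,0],[0.535,0.32,0,0]]]'

```text
time: 16.0
eef_pos: [0.5304, -0.0855, 0.1523]
tcp_rot: [0.182, 0.685, -0.183, 0.681]
contact_force: [-7.8, -5.0, 5.7]
opening: 0.263
```

servo_tool --deltas '[[[0.13,-0.008,0,0],[0.255,-0.041,0,0],[0.371,-0.099,0,0],[0.474,-0.178,0,0],[0.558,-0.277,0,0]]]'

```text
time: 16.5
eef_pos: [0.5856, -0.1125, 0.1522]
tcp_rot: [0.183, 0.686, -0.183, 0.68]
contact_force: [-11.2, 1.6, 9.2]
opening: 0.262
```

Free turning costs 8.0 N, then 7.7 N, along the circle, as expected. I continue with a slight centre correction.

servo_tool --deltas '[[[0.053,-0.118,0,0],[0.093,-0.242,0,0],[0.107,-0.371,0,0],[0.096,-0.5,0,0],[0.059,-0.624,0,0]]]'

```text
time: 17.0
eef_pos: [0.5939, -0.1729, 0.1524]
tcp_rot: [0.185, 0.683, -0.181, 0.683]
contact_force: [-0.4, 9.7, 4.6]
opening: 0.256
```

servo_tool --deltas '[[[-0.026,-0.059,0,0],[-0.061,-0.115,0,0],[-0.101,-0.167,0,0],[-0.144,-0.215,0,0],[-0.192,-0.258,0,0]]]'

```text
time: 17.5
eef_pos: [0.5761, -0.1991, 0.1524]
tcp_rot: [0.185, 0.682, -0.181, 0.684]
contact_force: [5.1, 6.3, 1.8]
opening: 0.264
```

```bash
cat > ch.py <<'E'
import numpy as np,sys
t0=np.arctan2(.0333,-.0567)
f=lambda a:np.array([np.cos(t0-a),np.sin(t0-a)])*.65
a=3.5
for i in range(12):
  d=.1 if a<4.4 else .06
  e=a+5*d
  print(round(a,2),str([[*(f(a+d*i)-f(a)).round(3).tolist(),0,0] for i in range(1,6)]),'tang',np.array([np.sin(t0-e),-np.cos(t0-e)]).round(2)); a=e
E
python3 ch.py
```

```text
3.5 [[-0.052, -0.038, 0, 0], [-0.108, -0.071, 0, 0], [-0.167, -0.098, 0, 0], [-0.229, -0.12, 0, 0], [-0.292, -0.134, 0, 0]] tang [-0.98 -0.18]
4.0 [[-0.064, -0.009, 0, 0], [-0.129, -0.011, 0, 0], [-0.194, -0.006, 0, 0], [-0.258, 0.005, 0, 0], [-0.321, 0.022, 0, 0]] tang [-0.95  0.31]
4.5 [[-0.037, 0.013, 0, 0], [-0.072, 0.029, 0, 0], [-0.107, 0.046, 0, 0], [-0.141, 0.066, 0, 0], [-0.173, 0.088, 0, 0]] tang [-0.81  0.58]
4.8 [[-0.031, 0.024, 0, 0], [-0.061, 0.049, 0, 0], [-0.089, 0.076, 0, 0], [-0.115, 0.105, 0, 0], [-0.14, 0.135, 0, 0]] tang [-0.61  0.79]
5.1 [[-0.023, 0.032, 0, 0], [-0.044, 0.065, 0, 0], [-0.062, 0.099, 0, 0], [-0.079, 0.134, 0, 0], [-0.094, 0.17, 0, 0]] tang [-0.34  0.94]
5.4 [[-0.012, 0.037, 0, 0], [-0.022, 0.075, 0, 0], [-0.03, 0.113, 0, 0], [-0.036, 0.151, 0, 0], [-0.039, 0.19, 0, 0]] tang [-0.05  1.  ]
5.7 [[-0.001, 0.039, 0, 0], [0.001, 0.078, 0, 0], [0.004, 0.117, 0, 0], [0.011, 0.155, 0, 0], [0.019, 0.193, 0, 0]] tang [0.25 0.97]
6.0 [[0.011, 0.037, 0, 0], [0.024, 0.074, 0, 0], [0.039, 0.11, 0, 0], [0.056, 0.145, 0, 0], [0.075, 0.179, 0, 0]] tang [0.52 0.85]
6.3 [[0.021, 0.033, 0, 0], [0.045, 0.064, 0, 0], [0.07, 0.094, 0, 0], [0.096, 0.122, 0, 0], [0.125, 0.149, 0, 0]] tang [0.75 0.66]
6.6 [[0.03, 0.025, 0, 0], [0.061, 0.048, 0, 0], [0.094, 0.069, 0, 0], [0.128, 0.088, 0, 0], [0.163, 0.105, 0, 0]] tang [0.91 0.41]
6.9 [[0.036, 0.015, 0, 0], [0.073, 0.028, 0, 0], [0.11, 0.038, 0, 0], [0.149, 0.046, 0, 0], [0.187, 0.052, 0, 0]] tang [0.99 0.12]
7.2 [[0.039, 0.004, 0, 0], [0.078, 0.005, 0, 0], [0.117, 0.004, 0, 0], [0.156, 0.0, 0, 0], [0.194, -0.005, 0, 0]] tang [ 0.98 -0.18]
```

servo_tool --deltas '[[[-0.052,-0.038,0,0],[-0.108,-0.071,0,0],[-0.167,-0.098,0,0],[-0.229,-0.12,0,0],[-0.292,-0.134,0,0]]]'

```text
time: 18.0
eef_pos: [0.5475, -0.2139, 0.1525]
tcp_rot: [0.184, 0.681, -0.182, 0.685]
contact_force: [7.4, 2.8, -0.8]
opening: 0.257
```

servo_tool --deltas '[[[-0.064,-0.009,0,0],[-0.129,-0.011,0,0],[-0.194,-0.006,0,0],[-0.258,0.005,0,0],[-0.321,0.022,0,0]]]'

```text
time: 18.5
eef_pos: [0.5154, -0.2132, 0.1525]
tcp_rot: [0.183, 0.68, -0.183, 0.686]
contact_force: [8.7, -0.9, -2.2]
opening: 0.262
```

7.8 and 8.5 N: still free.

servo_tool --deltas '[[[-0.037,0.013,0,0],[-0.072,0.029,0,0],[-0.107,0.046,0,0],[-0.141,0.066,0,0],[-0.173,0.088,0,0]]]'

```text
time: 19.0
eef_pos: [0.4978, -0.2053, 0.1525]
tcp_rot: [0.182, 0.68, -0.184, 0.686]
contact_force: [6.2, -3.7, -3.0]
opening: 0.259
```

servo_tool --deltas '[[[-0.031,0.024,0,0],[-0.061,0.049,0,0],[-0.089,0.076,0,0],[-0.115,0.105,0,0],[-0.14,0.135,0,0]]]'

```text
time: 19.5
eef_pos: [0.4832, -0.1926, 0.1525]
tcp_rot: [0.181, 0.681, -0.185, 0.685]
contact_force: [3.4, -6.7, -1.8]
opening: 0.258
```

7.2 and 7.4 N: free at this speed, so the baseline is about 7.3.

servo_tool --deltas '[[[-0.023,0.032,0,0],[-0.044,0.065,0,0],[-0.062,0.099,0,0],[-0.079,0.134,0,0],[-0.094,0.17,0,0]]]'

```text
time: 20.0
eef_pos: [0.473, -0.176, 0.1524]
tcp_rot: [0.181, 0.682, -0.185, 0.685]
contact_force: [0.7, -9.0, -1.2]
opening: 0.259
```

servo_tool --deltas '[[[-0.012,0.037,0,0],[-0.022,0.075,0,0],[-0.03,0.113,0,0],[-0.036,0.151,0,0],[-0.039,0.19,0,0]]]'

```text
time: 20.5
eef_pos: [0.4681, -0.1572, 0.1524]
tcp_rot: [0.18, 0.683, -0.185, 0.684]
contact_force: [-2.7, -10.2, 0.8]
opening: 0.258
```

8.7 then 10.1 N: possibly the start of the rise. One step at a time now.

servo_tool --deltas '[[[-0.001,0.026,0,0],[-0.001,0.052,0,0],[0.0,0.078,0,0],[0.002,0.104,0,0],[0.006,0.13,0,0]]]'

```text
time: 21.0
eef_pos: [0.4681, -0.1443, 0.1524]
tcp_rot: [0.18, 0.683, -0.185, 0.683]
contact_force: [-6.3, -8.6, 1.6]
opening: 0.265
```

servo_tool --deltas '[[[0.0,0.026,0,0],[0.003,0.051,0,0],[0.009,0.077,0,0],[0.015,0.102,0,0],[0.022,0.126,0,0]]]'

```text
time: 21.5
eef_pos: [0.4705, -0.1319, 0.1524]
tcp_rot: [0.18, 0.683, -0.185, 0.683]
contact_force: [-4.6, -11.3, 1.8]
opening: 0.26
```

```bash
cat > fit.py <<'E'
import numpy as np
from scipy.optimize import least_squares
D=np.array([l.split() for l in open('d.txt')],float)
r=least_squares(lambda p:np.hypot(D[:,0]-p[0],D[:,1]-p[1])-.065,[.533,-.151]).x
th=np.unwrap(np.arctan2(D[:,1]-r[1],D[:,0]-r[0]));print(r,np.degrees(th[-1]))
for d,t in zip(D,th): print(round(th[0]-t,2),'T',round(-(d[2]*np.sin(t)-d[3]*np.cos(t)),1),'R',round(d[2]*np.cos(t)+d[3]*np.sin(t),1))
E
cat > d.txt <<'E'
.4773 -.1167 -5.6 3.7
.5304 -.0855 -7.8 -5.0
.5856 -.1125 -11.2 1.6
.5939 -.1729 -.4 9.7
.5761 -.1991 5.1 6.3
.5475 -.2139 7.4 2.8
.5154 -.2132 8.7 -.9
.4978 -.2053 6.2 -3.7
.4832 -.1926 3.4 -6.7
.473 -.176 .7 -9
.4681 -.1572 -2.7 -10.2
.4681 -.1443 -6.3 -8.6
E
python3 - <<'E' >> d.txt
from plant import *
s=get_state();print(*s['eef_pos'][:2],*s['contact_force'][:2])
E
python3 fit.py
```

```text
[ 0.53281568 -0.15054562] -196.66341903484752
0.0 T -0.2 R 6.7
0.99 T 8.0 R -4.7
1.97 T 7.8 R -8.2
2.94 T 9.0 R -3.7
3.44 T 8.0 R -1.3
3.94 T 7.8 R -1.1
4.44 T 8.6 R -1.5
4.73 T 7.2 R -0.2
5.03 T 7.3 R 1.7
5.33 T 8.6 R 2.9
5.63 T 9.9 R 3.7
5.83 T 9.2 R 5.4
6.03 T 12.2 R 1.2
```

The rise is clear: 12.2 N against 7.3–8 free. One small confirming nudge of 0.1 rad.

servo_tool --deltas '[[[0.005,0.013,0,0],[0.01,0.025,0,0],[0.015,0.037,0,0],[0.02,0.049,0,0],[0.025,0.06,0,0]]]'

```text
time: 22.0
eef_pos: [0.4726, -0.1259, 0.1524]
tcp_rot: [0.179, 0.684, -0.185, 0.683]
contact_force: [-7.1, -10.5, 2.8]
opening: 0.26
```

```bash
python3 - <<'E' >> d.txt
from plant import *
s=get_state();print(*s['eef_pos'][:2],*s['contact_force'][:2])
E
python3 fit.py | tail -2
python3 - <<'E'
from h import *
im=read_camera('wrist');cv2.imwrite('pics/w7b.png',cv2.resize(im[:260],None,fx=1.55,fy=1.55,interpolation=2))
E
```

```text
6.03 T 12.2 R 1.2
6.12 T 12.4 R 2.6
```

View pics/w7b.png

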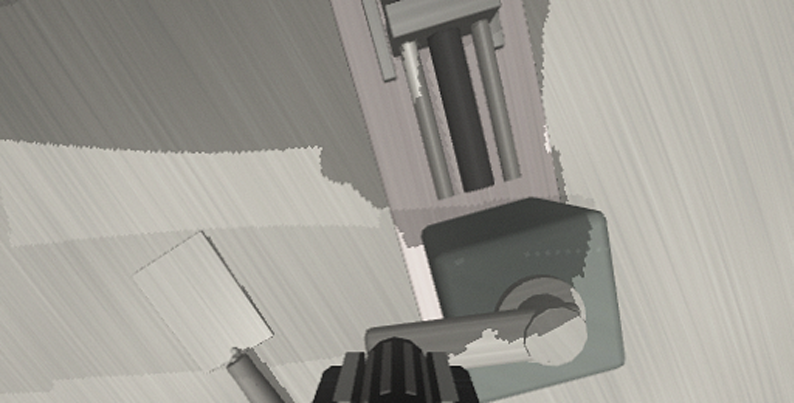

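12.4 N again, about 4.7 N above free, so roughly 100 N squeeze. The picture shows the jaw at (440,15) with its rods extended and the sleeve gripped at (395,370). Now I relax the command slightly, let go and rise.

servo_tool --deltas '[[[-0.002,-0.005,0,0],[-0.004,-0.01,0,0],[-0.006,-0.015,0,0],[-0.006,-0.015,0,0],[-0.006,-0.015,0,0]]]'

```text
time: 22.55
eef_pos: [0.4727, -0.1258, 0.1524]
tcp_rot: [0.181, 0.683, -0.184, 0.683]
contact_force: [-2.7, -5.6, 3.1]
opening: 0.256
```

servo_tool --deltas '[[[0,0,0,0],[0,0,0,0],[0,0,0,0],[0,0,0,0],[0,0,0,0]]]' --claw 0.2

```text
time: 23.05
eef_pos: [0.4731, -0.1238, 0.1513]
tcp_rot: [0.183, 0.683, -0.183, 0.683]
contact_force: [-0.5, 0.5, -1.0]
opening: 0.6
```

servo_tool --deltas '[[[0,0,0.1,0],[0,0,0.3,0],[0,0,0.5,0],[0,0,0.75,0],[0,0,1.0,0]]]'

```text
time: 23.55
eef_pos: [0.473, -0.1239, 0.2529]
tcp_rot: [0.183, 0.683, -0.183, 0.683]
contact_force: [0.7, -0.2, 0.3]
opening: 0.603
```

servo_tool --deltas '[[[0,-0.2,0,0],[0,-0.4,0,0],[0,-0.6,0,0],[0,-0.6,0,0],[0,-0.6,0,0]]]'

```text
time: 24.05
eef_pos: [0.473, -0.1839, 0.2517]
tcp_rot: [0.183, 0.683, -0.183, 0.683]
contact_force: [-0.5, -0.0, 0.7]
opening: 0.598
```

Run:
```python
from h import *
s=get_state();T=wpose(s);np.save('T8.npy',T);print(s['time'],s['eef_pos'],s['contact_force'])
im=read_camera('wrist');cv2.imwrite('pics/w8b.png',cv2.resize(im[:260],None,fx=1.55,fy=1.55,interpolation=2))
```

```text
24.05 [ 0.47304672 -0.18394909  0.25174843] [-0.5319583  -0.01660773  0.70228817]
```

View pics/w8b.png

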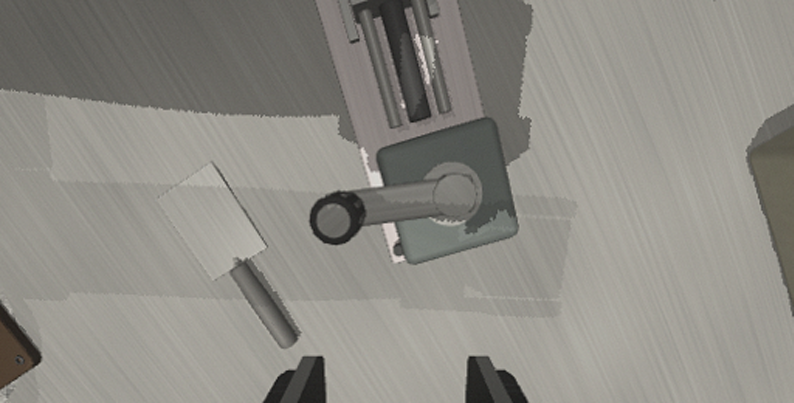

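The hand is clear, the crank stayed where it was left with the sleeve at (336,218), and nothing else has moved in view. Final numeric check, then I hand in.

Run:
```python
from h import *
T=np.load('T8.npy');print('sleeve',wray(T,[[336/1.55,218/1.55]],.192))
for n in('top','scene'):
  read_camera(n)
  for r in recognise(n,'housing_mid')[:4]: print(n,np.round(r['at'],3),round(r['p'],2))
sign_off()
```

```text
sleeve [[ 0.47474455 -0.12639867  0.192     ]]
top [0.511 0.225 0.043] 0.78
top [0.425 0.298 0.051] 0.72
top [0.57  0.021 0.065] 0.67
top [0.601 0.4   0.05 ] 0.66
scene [0.526 0.22  0.046] 0.84
scene [0.594 0.015 0.061] 0.79
scene [0.613 0.402 0.053] 0.73
the job is handed in; nothing more can be done
```

The housing is standing in the cradle and clamped, the crank is released, and the job is handed in at about 24 s of the 72 s allowed. I estimate the squeeze at roughly 100 N; it was felt through the crank, not measured directly.

- **Housing:** I picked the grey housing over the three orange look-alikes and stood it between the rails with its wide faces to the jaws, then let go. In the last wrist view before release it was about 2 mm off the centreline. Wrist pictures taken after release, before winding, show it upright.
- **Winding:** I gripped the sleeve and wound it about 6.1 rad clockwise. The force along the circle was 7–9 N while free, then 12.2 and 12.4 N at the last two steps, about 4.7 N above free. I stopped there and eased the hand off before opening it.
- **Last checks:** After release the crank stayed put: the sleeve was within about 2 mm of where I let go. No contact force was left on the hand.

Some checks disagreed or were incomplete:
- **Lowering into the cradle:** there was a brief unexplained sideways force of about 15 N, with 31 N vertical. It faded once the housing was seated.
- **During the rise:** one force reading dipped from 9.9 to 9.2 N.
- **Final housing position:** I had used up my picture views, so this rests on the recognition networks. They place the housing in the cradle but differ by about 25 mm in x between the two cameras.
- **Bystanders:** I did not measure them afterwards. The last wrist view showed the spatula where it was, and no move went near the others.

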